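# Index the drain arm over the drain pan

### The job

Swing the shock damper over the round drain pan: hook a fingertip under the pull ring of the index pin, lift the pin out of its hole, swing the arm one hole towards the pan, and let the pin drop fully home in that hole. Do not pinch or force the ring, and leave the pan, the parts tray, the bottle, the tub and the seal driver standing where they are.

Things in the scene. Friction and masses are not known exactly. Their poses are not given: they have to be found in the camera images.
- stand: Fixed drain stand. Foot 124 mm across, column 48 mm across, on top an index plate (top 174 mm above the bench, reaching 135 mm out) with five 11 mm holes 110 mm from the column's axis, at -60, -30, 0, 30 and 60 degrees about z from the stand's x. Origin: on the bench on the column's axis, the arm's pivot; x towards the middle hole, z up. Pivot nut's top: 209 mm.
- swing_arm (a joint): Turn of the arm about the column's axis, rad: 0 = middle hole (the start), positive = anticlockwise from above; the next holes are at +0.524 and -0.524. Flat grey bar 40 mm wide, top face 188 mm above the bench; at 210 mm from the pivot a 62 mm clamp holds the damper (highest point 214 mm). With the pin up about 0.2 N m turns it; it stays where it is left.
- index_pin (a joint): Lift of the spring pin, m: 0 = fully home in a hole, 0.010 = clear of the plate, so that the arm can swing, 0.020 = upper stop. The spring pushes it down with 5 N at 0 and 12 N at 0.020. It is 9 mm thick with a rounded nose, rides on the plate between holes (reading 0.010) and drops into a hole by itself within about 2 mm of it.
- ring (a point): Centre of the pull ring on the pin: rigid 5 mm wire, 46 mm inside; pin home: 123 mm from the pivot, 244 mm above the bench. x points outward along the arm, z up. Its plane holds y and leans outward 30 degrees: the top is 13 mm out and 22 mm up from here, the foot 13 mm in and 22 mm down. A finger pointing down and outward enters from the pivot side. The sleeve below ends 36 mm down.
- damper_tip (a point): Lower end of the shock damper's thin shaft, 66 mm above the bench, 210 mm from the pivot, straight under the end of the arm. The damper is an upright aluminium can 40 mm across, firmly clamped in the arm.
- drain_pan: Round open metal drain pan, 150 mm across the rim, 38 mm high, loose on the bench under the place of the damper at the next hole, on one side of the arm. Origin: centre of its underside.
- parts_tray: Rectangular grey parts tray, 130 x 110 x 30 mm, with seals and small parts, loose on the bench on the other side of the arm. Origin: centre of its underside; x along its length.
- oil_bottle: Black oblong one-litre oil bottle with a screw cap, 56 x 96 mm and 194 mm high, loose. Origin: centre of its underside; y along its width.
- grease_tub: White grease tub with a lid, 72 mm across, 70 mm high, loose. Origin: centre of its underside.
- seal_driver: Black stepped seal driver, 54 mm across at the foot, 85 mm high, loose. Origin: centre of its underside.
Mind the look-alikes: they are no part of the job. There is more than one size of the drain_pan; the one meant has the size given above.

How it is judged:
By the outcome, as a careful person would: the job done as asked, in the order asked, and still so for the second after the job is handed in, with the robot touching nothing.
It also fails if it takes over 38 s, if anything falls off the work surface, if the arm or the gripper's body presses on something with over 40 N, if the wrist force passes 120 N, or if a joint passes its speed limit or range.

### The arm

A 6-joint arm with a two-finger parallel gripper is mounted at the origin on the work surface. World frame = base frame: x ahead of the robot, y to its left, z up, the work surface at z = 0. Lengths are in m, angles in rad, forces in N, time in s.
With the tool pointing down it reaches from about 0.25 to 0.775 m from the base axis. Payload 4 kg.
Tool frame: the origin (TCP) lies at the centre of the arm's flange, where the gripper is bolted on; the fingertips stand 199 mm ahead of it and the grasp point (between the pads) lies 180 mm ahead of it (robot.tcp_to_tips is the z of the fingertips in the tool frame, in m); z points along the fingers, y is the line along which they close (so a half turn about z gives the same grasp; the last joint's range is limited). The gripper opens to 94 mm and grips with 3 to 60 N. Pads are 16 mm wide; open, the fingers measure 119 mm over their backs; the gripper's body (75 mm by 177 mm) begins 78 mm behind the grasp point.
Start: joints at [-1.223, 0.087, 1.371, -0, 1.684, -0.103], TCP at [0.24, -0.495, 0.405] pointing down, gripper open.
Joint ranges: [-3.1, 3.1], [-0.76, 2.03], [0.27, 2.55], [-1.08, 4.22], [0.17, 2.65], [-2.57, 2.57]. Speed limits (rad/s): [2.79, 2.79, 3.14, 3.14, 3.14, 3.14].

### API

Orientations are given as [roll, pitch, yaw] about the fixed x, y, z axes, in that order (R = Rz(yaw) Ry(pitch) Rx(roll)).
In Python, from bench import robot gives the robot as it stands.
- The arm moves only by the tool play_rows, never from a script. Its arguments are lists of equal length, an entry for each row: "translation": the shift along the tool's x, y, z scaled (see below), a list of three; "twist": the turn, a rotation vector about the tool's x, y, z scaled (see below), a list of three; "gripper": the opening, from -1 (shut) to 1 (fully open). A call has 1 to 8 rows; each row shifts and turns the commanded pose from where the row before left it, along the tool's axes as they then stand; what a row does not reach is not made up. The controller multiplies each number of a shift by 0.04 m and each number of a turn by 0.1 rad. A row lasts 1/10 s, in which the tool goes at most 50 mm and 8.59 degrees, less where a joint would pass 70% of its speed; a pose out of reach is approached as far as the arm can. A call with a number of a shift or a turn outside -1 to 1 is refused whole. A call with a gripper value outside its range is refused whole. The fingers move at their own pace and stop on an object; the grip force is fixed at half the most. Time passes only in rows, so rows that do not move let the fingers close. It gives the time, the measured TCP pose, the force, the opening and the grip force at its end, in the units of the state.
- robot.get_obs(): the state, without advancing time (a new reading comes with each control period).
- robot.snapshot(name): name is "scene" or "top"; returns the picture (480x640x3 uint8, red, green, blue); there is no depth.
- robot.camera_model(name): a dict with "camera_matrix" (3x3 intrinsics, pixels), "rvec" (rotation vector, rad) and "tvec" (3), from world to camera coordinates, as OpenCV has them. Camera axes: x right, y down, z forward; pixel columns grow to the right and rows downward; lengths in m; the calibration is good to about 2 mm. A picture is of the moment at which its call begins. camera_model takes no time and is no camera call.
- robot.close_job(): hands the job in; it is judged then, once.
Trained networks look in the newest picture that a camera, given by its name, has taken for a name from the list of things; names that differ only in an ending like _2 or _b are one class to them, and where a whole thing is asked for, a point or a joint stands for the part that bears it (a point fixed in the world has none). Each returns a list of dicts, best first, with "score" (0 to 1); they miss things now and then, are a little off and sometimes report something else, mostly with a low value. They report only what shows in the picture. A call takes as long as a camera call. They do not tell look-alikes from the thing itself.
- robot.recognise(name, camera): "centre" ([x, y, z] in m, in world coordinates, good to about 4 mm: the middle of the surface that is visible of it).
- robot.spot_point(name, camera): "centre" ([x, y, z] in m, in world coordinates, good to about 4 mm: a listed point, or the origin of a listed thing).
The state is a dict: "time": time; "joint_positions": joint angles; "qvel": joint speeds; "joint_torque": joint torques, N m; "tool_pos": TCP position; "ee_rot": TCP orientation; "wrist_force": force on the tool from outside, world axes, zero at the start; "wrist_torque": the same for the moment, N m; "width": finger opening in m; "finger_force": force on a finger pad.
Only numpy, scipy, OpenCV 4.12 (cv2) and the standard library are available. Lean on these libraries where they do the work, as an engineer would, in place of code of your own. Each camera call takes 0.05 s, during which the arm holds its last target. There are 200 camera calls.

## Working session

There is one attempt and no reset: what is moved stays moved. The work goes in short steps, Python scripts to look and compute and a tool call to move; the robot and the scene stay as the last step left them, time stands still between calls to the robot, and variables do not carry over. Pictures are saved under pics/ and viewed, at most 10 in all, crops included, and the job is handed in when it is done.

Besides the shell and the picture viewer there is one more tool, called after ">>>" by a JSON object that holds its "name" and its "arguments". play_rows: Moves the arm, as the interface text tells. Its arguments: {"type":"object","properties":{"translation":{"type":"array","items":{"type":"array","items":{"type":"number","minimum":-1,"maximum":1}}},"twist":{"type":"array","items":{"type":"array","items":{"type":"number","minimum":-1,"maximum":1}}},"gripper":{"type":"array","items":{"type":"number"}}},"required":["translation","twist","gripper"]}

```bash
mkdir -p pics; python3 - <<'E'
from bench import robot
import cv2,numpy as np
for c in("scene","top"):
    im=robot.snapshot(c); cv2.imwrite(f"pics/{c}0.png",im[:,:,::-1])
    m=robot.camera_model(c); R=cv2.Rodrigues(np.array(m["rvec"],float))[0]
    print(c,"campos",-R.T@np.array(m["tvec"]).ravel())
    for n in("stand","ring","damper_tip","drain_pan","parts_tray","oil_bottle","grease_tub","seal_driver"):
        print(n,[(np.round(d["centre"],3).tolist(),round(d["score"],2)) for d in robot.spot_point(n,c)[:4]])
print(robot.get_obs())
E
```

```text
scene campos [ 1.25088211 -0.79525501  1.11767597]
stand [([0.432, 0.06, 0.0], 0.89)]
ring [([0.555, 0.06, 0.244], 0.59), ([0.64, 0.063, 0.064], 0.46)]
damper_tip [([0.641, 0.063, 0.064], 0.82)]
drain_pan [([0.813, -0.022, 0.001], 0.76), ([0.617, -0.046, -0.001], 0.62), ([0.658, -0.248, 0.004], 0.56), ([0.518, -0.208, -0.002], 0.23)]
parts_tray [([0.616, 0.169, -0.003], 0.58)]
oil_bottle [([0.649, 0.34, 0.001], 0.79)]
grease_tub [([0.516, -0.208, -0.001], 0.79)]
seal_driver [([0.439, 0.328, 0.001], 0.8)]
top campos [0.45392736 0.0671189  1.22156356]
stand []
ring [([0.548, 0.059, 0.246], 0.49)]
damper_tip [([0.444, 0.33, 0.002], 0.45)]
drain_pan [([0.658, -0.244, 0.002], 0.75), ([0.616, -0.043, -0.001], 0.74), ([0.814, -0.018, -0.004], 0.64)]
parts_tray [([0.617, 0.173, -0.001], 0.97)]
oil_bottle [([0.656, 0.339, -0.001], 0.79)]
grease_tub [([0.519, -0.206, 0.002], 0.65)]
seal_driver [([0.442, 0.331, -0.001], 0.7)]
{'time': 0.9, 'joint_positions': array([-1.22309605e+00,  8.71894502e-02,  1.37068582e+00, -8.66145292e-06,
        1.68361302e+00, -1.03106777e-01]), 'qvel': array([-0.00053922,  0.00024882, -0.00137144,  0.00083635, -0.00114196,
       -0.00029074]), 'joint_torque': array([-1.83068078e-03, -3.40039158e+01, -3.02599847e+01,  7.20309396e-02,
        2.37257610e-02,  8.76450997e-06]), 'tool_pos': array([ 0.23962131, -0.49505509,  0.40471885]), 'ee_rot': array([3.14148973e+00, 1.93019800e-05, 4.50806075e-01]), 'wrist_force': array([-1.54202688,  0.24708613, -0.02399323]), 'wrist_torque': array([-0.01219605,  0.00143227,  0.01481347]), 'finger_force': 0.0, 'width': 0.09408949055429247}
```

View pics/scene0.png

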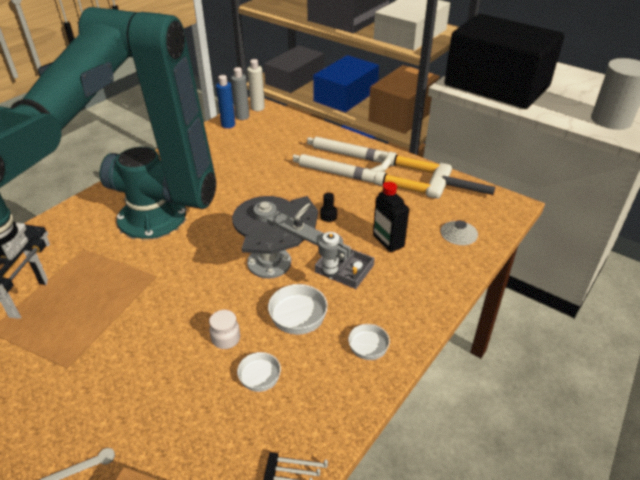

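View pics/top0.png

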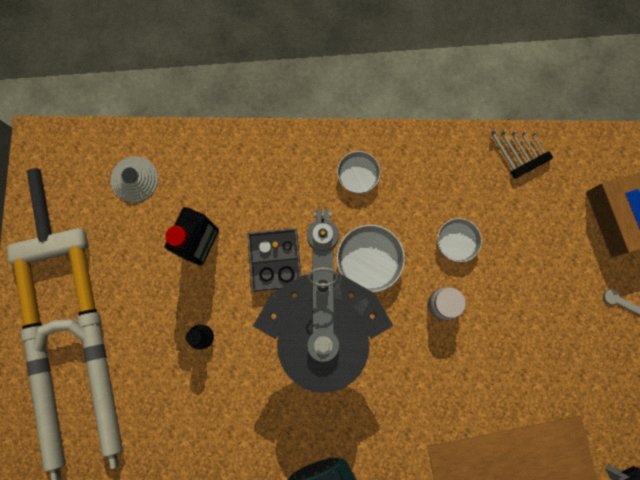

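The scene picture shows the stand at (270,235), with the arm reaching to the damper at (330,250). There are three round pans. In the top picture they are at (371,258), about 66 px across, and at (358,172) and (459,240), both about 43 px across. Only the first is 150 mm across and it lies at the -30° place, so it is the one meant and the swing is clockwise. I'll confirm this in an overlay crop and refine the ring position.

```bash
cat > h.py <<'E'
from bench import robot
import cv2,numpy as np
def proj(c,P):
    m=robot.camera_model(c)
    return cv2.projectPoints(np.array(P,float).reshape(-1,3),np.array(m["rvec"],float),np.array(m["tvec"],float),np.array(m["camera_matrix"],float),None)[0].reshape(-1,2)
def ringpts(piv,th,lift=0,r=.0255):
    t=np.linspace(0,2*np.pi,60)
    x=.123+r*np.cos(t)*.5; y=r*np.sin(t); z=.244+lift+r*np.cos(t)*.866
    return np.c_[piv[0]+x*np.cos(th)-y*np.sin(th),piv[1]+x*np.sin(th)+y*np.cos(th),z]
def crop(c,piv,th,name,lift=0,ctr=None,half=(80,60),k=5,draw=True,extra=[]):
    im=robot.snapshot(c)[:,:,::-1].copy()
    u,v=(proj(c,ringpts(piv,th,lift).mean(0))[0] if ctr is None else ctr)
    u0,v0=int(u-half[0]),int(v-half[1]); u0=max(u0,0); v0=max(v0,0)
    o=cv2.resize(im[v0:v0+2*half[1],u0:u0+2*half[0]],None,fx=k,fy=k,interpolation=cv2.INTER_CUBIC)
    if draw:
        for P in [ringpts(piv,th,lift)]+list(extra):
            for p in proj(c,P): cv2.circle(o,tuple(int(q) for q in (p-[u0,v0]+.5)*k),1,(0,0,255),-1)
    cv2.imwrite("pics/%s.png"%name,o); return u0,v0
E
python3 - <<'E'
from h import *
S={}
for n,c in(("stand","scene"),("ring","scene"),("ring","top"),("damper_tip","scene"),("drain_pan","top"),("drain_pan","scene")):
    L=[]
    for i in range(5):
        robot.snapshot(c)
        for d in robot.spot_point(n,c)[:4]:
            L.append(d["centre"])
    L=np.array(L)
    if n=="ring": L=L[L[:,2]>.2] if len(L) else L
    if n=="drain_pan": L=L[np.hypot(L[:,0]-.616,L[:,1]+.045)<.03]
    if len(L): print(n,c,len(L),np.median(L,0).round(4),L.std(0).round(4))
piv=(.432,.060);th=0.0
t=np.linspace(0,2*np.pi,80)
pan=np.c_[.616+.075*np.cos(t),-.045+.075*np.sin(t),0*t+.038]
nut=np.array([[piv[0],piv[1],.209]])
holes=np.array([[piv[0]+.11*np.cos(a),piv[1]+.11*np.sin(a),.174] for a in np.radians([-60,-30,30,60])])
print(crop("top",piv,th,"t1",ctr=(340,285),half=(80,75),k=4,extra=[pan,nut,holes]))
print(crop("scene",piv,th,"s1",ctr=(295,235),half=(66,50),k=6,extra=[nut,holes]))
E
```

```text
stand scene 7 [ 0.4309  0.0599 -0.0005] [0.049  0.0947 0.0844]
ring scene 5 [0.5555 0.0609 0.243 ] [0.0014 0.0012 0.0011]
ring top 5 [0.5502 0.0596 0.245 ] [0.0014 0.0003 0.0017]
damper_tip scene 6 [0.6396 0.064  0.0678] [0.0307 0.0021 0.0652]
drain_pan top 4 [ 0.6162 -0.0431  0.0012] [0.0011 0.0018 0.0013]
drain_pan scene 5 [ 0.6131 -0.0471 -0.0012] [0.0014 0.0007 0.0007]
(260, 210)
(229, 185)
```

View pics/t1.png

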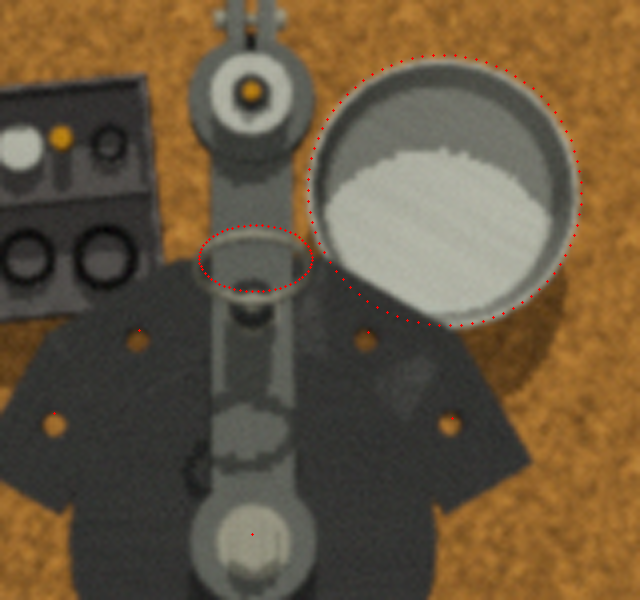

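View pics/s1.png

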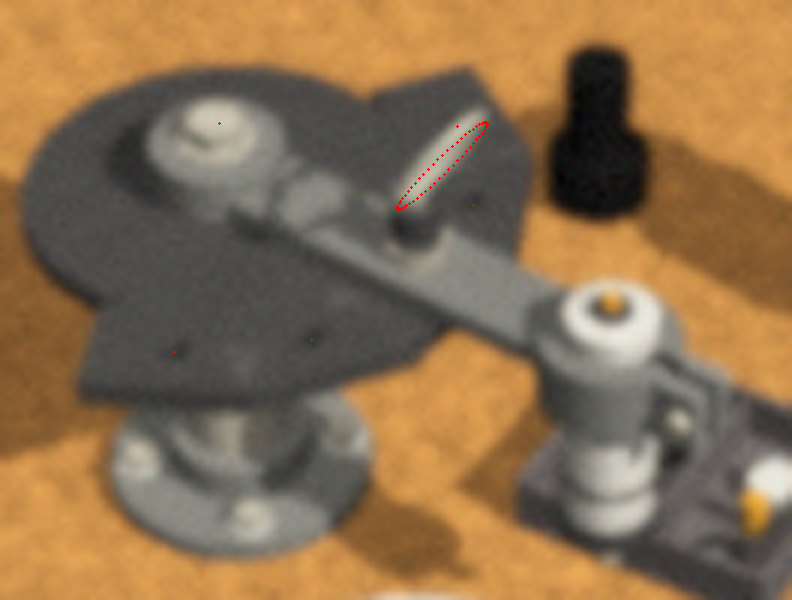

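The crops show that the big pan's rim matches the 150 mm circle (centre (371,258) in the top picture), so it is the one meant. The true ring lies about 2 px nearer the pivot than the drawn one, so its centre is about (0.552, 0.060, 0.244) and the arm angle is about 0. Next I plan the approach pose.

```bash
cat >> h.py <<'E'
from scipy.spatial.transform import Rotation as Ro
PIV=np.array([.429,.060])
def target(th,a,tip,lift=0,dx=0,up=0):
    """tip: how far fingertips are past the ring centre along finger; up: shift perpendicular to finger"""
    rc=np.array([PIV[0]+.123*np.cos(th),PIV[1]+.123*np.sin(th),.244+lift])
    R=Ro.from_euler("xyz",[np.pi,-(np.pi/2-a),th])
    return rc+R.apply([0,0,tip-.199])+np.array([0,0,up]),R
def plan(T,n,dec=2,cmd=None):
    o=robot.get_obs()
    p,R=(np.array(o["tool_pos"]),Ro.from_euler("xyz",o["ee_rot"])) if cmd is None else cmd
    tr=[];tw=[]
    for i in range(n):
        f=1/(n-i); rv=(R.inv()*T[1]).as_rotvec()*f
        d=R.inv().apply((T[0]-p)*f)
        a=np.round(d/.04,dec);b=np.round(rv/.1,dec)
        tr.append(a.tolist());tw.append(b.tolist())
        p=p+R.apply(a*.04); R=R*Ro.from_rotvec(b*.1)
    print("tr",tr);print("tw",tw); print("end",p.round(4),R.as_euler("xyz").round(3))
    return p,R
E
python3 - <<'E'
from h import *
T=target(0,np.radians(42),-.06); print(T[0],T[1].as_euler("xyz"))
plan((T[0]+[0,0,.02],T[1]),16)
E
```

```text
[0.35952549 0.06       0.41730483] [ 3.14159265 -0.83775804  0.        ]
tr [[0.55, -0.7, -0.05], [0.53, -0.71, -0.03], [0.51, -0.73, -0.01], [0.49, -0.74, 0.0], [0.47, -0.75, 0.02], [0.45, -0.77, 0.03], [0.43, -0.78, 0.05], [0.41, -0.79, 0.06], [0.38, -0.8, 0.07], [0.36, -0.81, 0.08], [0.33, -0.82, 0.09], [0.3, -0.83, 0.09], [0.27, -0.84, 0.1], [0.25, -0.85, 0.1], [0.22, -0.85, 0.1], [0.19, -0.86, 0.11]]
tw [[-0.12, 0.51, 0.26], [-0.12, 0.51, 0.27], [-0.12, 0.52, 0.27], [-0.12, 0.51, 0.26], [-0.12, 0.51, 0.27], [-0.12, 0.52, 0.27], [-0.12, 0.51, 0.26], [-0.12, 0.52, 0.27], [-0.12, 0.51, 0.26], [-0.11, 0.52, 0.27], [-0.12, 0.51, 0.26], [-0.11, 0.52, 0.27], [-0.12, 0.51, 0.26], [-0.11, 0.52, 0.27], [-0.12, 0.51, 0.26], [-0.11, 0.52, 0.27]]
end [0.3595 0.0601 0.4372] [-3.141 -0.838 -0.   ]
```

>>> {"name": "play_rows", "arguments": {"translation": [[0.55,-0.7,-0.05],[0.53,-0.71,-0.03],[0.51,-0.73,-0.01],[0.49,-0.74,0],[0.47,-0.75,0.02],[0.45,-0.77,0.03],[0.43,-0.78,0.05],[0.41,-0.79,0.06]], "twist": [[-0.12,0.51,0.26],[-0.12,0.51,0.27],[-0.12,0.52,0.27],[-0.12,0.51,0.26],[-0.12,0.51,0.27],[-0.12,0.52,0.27],[-0.12,0.51,0.26],[-0.12,0.52,0.27]], "gripper": [-1,-1,-1,-1,-1,-1,-1,-1]}}

```text
time: 4.8
tool_pos: [0.2995, -0.2158, 0.421]
ee_rot: [3.087, -0.42, 0.245]
wrist_force: [0.0, -0.0, 0.7]
width: 0.0335
finger_force: 0.0
```

```bash
python3 - <<'E'
from h import *
o=robot.get_obs();print(o["time"],o["tool_pos"],o["ee_rot"],o["joint_positions"].round(3),o["width"])
T=target(0,np.radians(42),-.06)
plan((T[0]+[0,0,.02],T[1]),8)
E
```

```text
4.8 [ 0.29954085 -0.21580817  0.42103886] [ 3.08697559 -0.42040662  0.24463775] [-0.928 -0.435  1.808  0.362  1.545  0.442] 0.03345769461782545
tr [[0.38, -0.8, 0.07], [0.35, -0.81, 0.08], [0.33, -0.81, 0.09], [0.3, -0.82, 0.09], [0.27, -0.83, 0.1], [0.25, -0.84, 0.1], [0.22, -0.85, 0.11], [0.19, -0.86, 0.11]]
tw [[-0.11, 0.51, 0.26], [-0.11, 0.51, 0.26], [-0.12, 0.51, 0.26], [-0.11, 0.51, 0.26], [-0.12, 0.51, 0.27], [-0.11, 0.51, 0.26], [-0.12, 0.52, 0.27], [-0.11, 0.51, 0.26]]
end [0.3596 0.0598 0.4371] [-3.141 -0.837  0.   ]
```

>>> {"name": "play_rows", "arguments": {"translation": [[0.38,-0.8,0.07],[0.35,-0.81,0.08],[0.33,-0.81,0.09],[0.3,-0.82,0.09],[0.27,-0.83,0.1],[0.25,-0.84,0.1],[0.22,-0.85,0.11],[0.19,-0.86,0.11]], "twist": [[-0.11,0.51,0.26],[-0.11,0.51,0.26],[-0.12,0.51,0.26],[-0.11,0.51,0.26],[-0.12,0.51,0.27],[-0.11,0.51,0.26],[-0.12,0.52,0.27],[-0.11,0.51,0.26]], "gripper": [-1,-1,-1,-1,-1,-1,-1,-1]}}

```text
time: 5.6
tool_pos: [0.3587, 0.0599, 0.4373]
ee_rot: [-3.141, -0.839, 0.0]
wrist_force: [1.1, -0.7, -0.5]
width: 0.0005
finger_force: 0.0
```

```bash
python3 - <<'E'
from h import *
o=robot.get_obs();print(o["time"],o["tool_pos"],o["ee_rot"],o["joint_positions"].round(3),o["width"],o["finger_force"])
T=target(0,np.radians(42),-.06); cmd=plan(T,2)
T=target(0,np.radians(42),.022); plan(T,6,cmd=cmd)
crop("scene",PIV,0,"s2",ctr=(285,215),half=(75,56),k=5)
E
```

```text
5.6 [0.35874115 0.05992612 0.43726344] [-3.14054986e+00 -8.39039589e-01  4.67029048e-04] [ 0.013 -0.625  1.954 -0.01   0.973  1.584] 0.0005230960377616542 0.0
tr [[-0.18, -0.0, 0.17], [-0.18, -0.0, 0.18]]
tw [[-0.01, -0.01, 0.0], [-0.0, -0.0, 0.0]]
end [0.3595 0.0599 0.4172] [-3.142 -0.838  0.   ]
tr [[0.0, -0.0, 0.34], [0.0, -0.0, 0.34], [0.0, -0.0, 0.34], [0.0, -0.0, 0.34], [0.0, -0.0, 0.34], [0.0, -0.0, 0.35]]
tw [[-0.0, -0.0, 0.0], [-0.0, -0.0, 0.0], [-0.0, -0.0, 0.0], [-0.0, -0.0, 0.0], [-0.0, -0.0, 0.0], [-0.0, -0.0, 0.0]]
end [0.4205 0.06   0.3623] [-3.142 -0.838  0.   ]
```

View pics/s2.png

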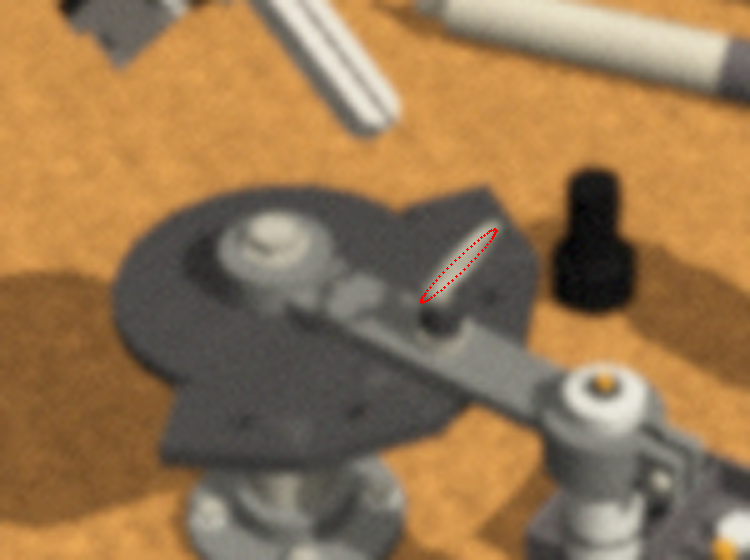

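The crop shows the closed fingertips at about (375,125) in the crop, clear behind the ring at (460,262). The overlay fits to about 1 px. Now I insert the fingers.

>>> {"name": "play_rows", "arguments": {"translation": [[-0.18,0,0.17],[-0.18,0,0.18],[0,0,0.34],[0,0,0.34],[0,0,0.34],[0,0,0.34],[0,0,0.34],[0,0,0.35]], "twist": [[-0.01,-0.01,0],[0,0,0],[0,0,0],[0,0,0],[0,0,0],[0,0,0],[0,0,0],[0,0,0]], "gripper": [-1,-1,-1,-1,-1,-1,-1,-1]}}

```text
time: 6.45
tool_pos: [0.4211, 0.0556, 0.3596]
ee_rot: [3.14, -0.831, -0.003]
wrist_force: [-0.3, -0.4, -0.1]
width: 0.0002
finger_force: 0.0
```

```bash
python3 - <<'E'
from h import *
o=robot.get_obs();print(o["time"],o["tool_pos"],o["ee_rot"],o["joint_positions"].round(3),o["wrist_force"],o["finger_force"])
crop("scene",PIV,0,"s3",ctr=(285,215),half=(60,45),k=6)
E
```

```text
6.45 [0.42105038 0.05555704 0.35962299] [ 3.13962469 -0.83114662 -0.00347655] [-1.000e-03 -4.400e-01  2.004e+00 -5.000e-03  7.470e-01  1.576e+00] [-0.29123274 -0.42004443 -0.12987726] 0.0
```

View pics/s3.png

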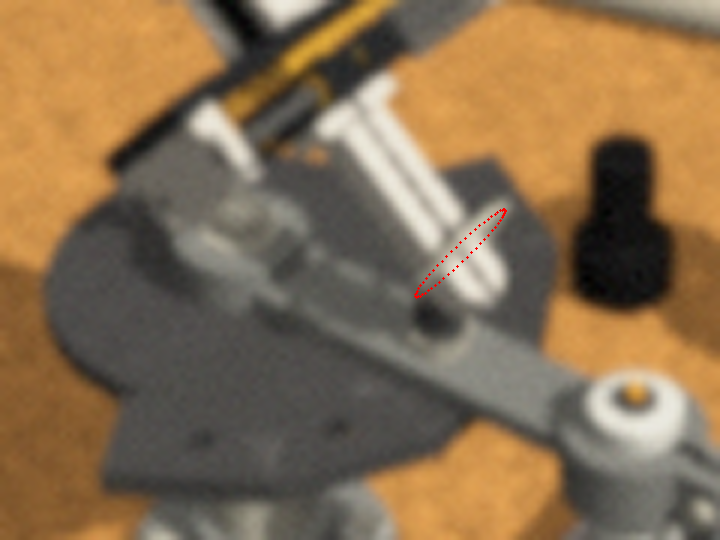

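The crop shows both closed fingertips through the ring, at about (485,300) in the crop, with no contact force. The TCP drifted about 4 mm in y, so I correct that while lifting towards contact.

>>> {"name": "play_rows", "arguments": {"translation": [[0.1,-0.04,-0.08],[0.1,-0.04,-0.08],[0.1,-0.03,-0.08]], "twist": [[0,0,0],[0,0,0],[0,0,0]], "gripper": [-1,-1,-1]}}

```text
time: 6.8
tool_pos: [0.4212, 0.0622, 0.377]
ee_rot: [3.139, -0.832, 0.001]
wrist_force: [0.4, -1.1, -6.3]
width: 0.0005
finger_force: 2.5
```

>>> {"name": "play_rows", "arguments": {"translation": [[0.08,0,-0.07],[0.08,0,-0.07]], "twist": [[0,0,0],[0,0,0]], "gripper": [-1,-1]}}

```text
time: 7.0
tool_pos: [0.4209, 0.0627, 0.3827]
ee_rot: [3.138, -0.826, 0.004]
wrist_force: [-0.9, -2.8, -8.4]
width: 0.0002
finger_force: 3.8
```

>>> {"name": "play_rows", "arguments": {"translation": [[0.05,0.02,-0.04],[0.05,0.02,-0.04]], "twist": [[0,0,0],[0,0,0]], "gripper": [-1,-1]}}

```text
time: 7.2
tool_pos: [0.4213, 0.0618, 0.388]
ee_rot: [-3.141, -0.826, 0.002]
wrist_force: [-5.7, 1.3, -9.3]
width: 0.0004
finger_force: 5.2
```

```bash
python3 - <<'E'
from h import *
o=robot.get_obs();p=o["tool_pos"];print(o["time"],p,o["ee_rot"],o["wrist_force"])
# swing about pivot by -30deg from current pose, arc in 12 rows
th0=-.5236; n=16; cmd=(p,Ro.from_euler("xyz",o["ee_rot"])); 
base=cmd
for k in(1,2):
    for i in range(8):
        a=th0*((k-1)*8+i+1)/n; Z=Ro.from_euler("z",a)
        q=Z.apply(base[0]-[PIV[0],PIV[1],0])+[PIV[0],PIV[1],0]
        cmd=plan((q,Z*base[1]),1,cmd=cmd)
E
```

```text
7.2 [0.42127242 0.0618045  0.38798954] [-3.14128400e+00 -8.26324756e-01  2.11374333e-03] [-5.74738247  1.31061758 -9.27238339]
tr [[0.0, -0.01, 0.0]]
tw [[-0.24, 0.0, 0.22]]
end [0.4213 0.0622 0.388 ] [-3.141 -0.826 -0.03 ]
tr [[0.0, -0.0, 0.0]]
tw [[-0.24, 0.0, 0.22]]
end [0.4213 0.0622 0.388 ] [-3.142 -0.826 -0.063]
tr [[0.0, -0.01, 0.0]]
tw [[-0.24, 0.0, 0.23]]
end [0.4213 0.0626 0.388 ] [-3.141 -0.826 -0.097]
tr [[0.0, -0.01, 0.0]]
tw [[-0.24, 0.0, 0.22]]
end [0.4213 0.063  0.388 ] [-3.141 -0.826 -0.129]
tr [[0.01, -0.0, 0.01]]
tw [[-0.24, 0.0, 0.22]]
end [0.4219 0.0629 0.388 ] [-3.141 -0.826 -0.162]
tr [[-0.0, -0.01, -0.0]]
tw [[-0.24, 0.0, 0.22]]
end [0.422  0.0633 0.388 ] [-3.141 -0.826 -0.194]
tr [[-0.0, -0.0, -0.0]]
tw [[-0.24, 0.0, 0.22]]
end [0.422  0.0633 0.388 ] [-3.141 -0.826 -0.227]
tr [[-0.0, -0.01, -0.0]]
tw [[-0.25, 0.0, 0.22]]
end [0.422  0.0637 0.388 ] [ 3.141 -0.826 -0.259]
tr [[-0.0, -0.01, 0.0]]
tw [[-0.24, 0.0, 0.23]]
end [0.4222 0.0641 0.388 ] [-3.141 -0.826 -0.293]
tr [[0.0, -0.0, 0.0]]
tw [[-0.24, 0.0, 0.22]]
end [0.4222 0.0641 0.388 ] [-3.141 -0.826 -0.326]
tr [[0.0, -0.01, 0.0]]
tw [[-0.24, 0.0, 0.22]]
end [0.4223 0.0645 0.388 ] [-3.141 -0.826 -0.358]
tr [[0.0, -0.01, 0.0]]
tw [[-0.24, 0.0, 0.22]]
end [0.4224 0.0649 0.388 ] [ 3.142 -0.826 -0.39 ]
tr [[0.0, -0.0, 0.01]]
tw [[-0.24, 0.0, 0.22]]
end [0.4227 0.0647 0.3877] [ 3.141 -0.826 -0.423]
tr [[0.01, -0.01, -0.0]]
tw [[-0.24, 0.0, 0.22]]
end [0.4231 0.065  0.388 ] [ 3.141 -0.826 -0.455]
tr [[-0.0, -0.0, -0.0]]
tw [[-0.24, 0.0, 0.23]]
end [0.4231 0.065  0.388 ] [-3.141 -0.826 -0.489]
tr [[-0.0, -0.01, -0.0]]
tw [[-0.24, 0.0, 0.22]]
end [0.4233 0.0653 0.388 ] [-3.141 -0.826 -0.522]
```

>>> {"name": "play_rows", "arguments": {"translation": [[0,0,0],[0,0,0],[0,0,0],[0,0,0]], "twist": [[-0.24,0,0.22],[-0.24,0,0.22],[-0.24,0,0.22],[-0.24,0,0.22]], "gripper": [-1,-1,-1,-1]}}

```text
time: 7.6
tool_pos: [0.4214, 0.0622, 0.3885]
ee_rot: [-3.139, -0.828, -0.131]
wrist_force: [-5.1, 2.7, -9.5]
width: 0.0007
finger_force: 5.8
```

```bash
python3 - <<'E'
from h import *
o=robot.get_obs();p=o["tool_pos"];print(o["time"],p,o["ee_rot"],o["wrist_force"])
for c in("scene","top"):
    robot.snapshot(c)
    print([(np.round(d["centre"],3).tolist(),round(d["score"],2)) for n in("ring","damper_tip") for d in robot.spot_point(n,c)[:2]])
E
```

```text
7.6 [0.42142921 0.0621708  0.38851738] [-3.13869829 -0.82816146 -0.13131962] [-5.14560614  2.69811626 -9.54913136]
[([0.552, 0.045, 0.252], 0.54), ([0.639, 0.035, 0.063], 0.84), ([0.427, 0.058, 0.002], 0.47)]
[([0.548, 0.045, 0.255], 0.62)]
```

The arm follows: the ring and damper readings both put it at about -0.125 rad. I carry on with the swing.

>>> {"name": "play_rows", "arguments": {"translation": [[0,0,0],[0,0,0],[0,0,0],[0,0,0],[0,0,0],[0,0,0],[0,0,0],[0,0,0]], "twist": [[-0.24,0,0.22],[-0.24,0,0.22],[-0.24,0,0.22],[-0.24,0,0.22],[-0.24,0,0.22],[-0.24,0,0.22],[-0.24,0,0.22],[-0.24,0,0.22]], "gripper": [-1,-1,-1,-1,-1,-1,-1,-1]}}

```text
time: 8.7
tool_pos: [0.4218, 0.0625, 0.3887]
ee_rot: [-3.135, -0.829, -0.394]
wrist_force: [-3.6, 3.2, -10.2]
width: 0.0003
finger_force: 5.7
```

```bash
cat >> h.py <<'E'
def arm():
    o=robot.get_obs();print(o["time"],o["tool_pos"].round(4),o["ee_rot"].round(3),o["wrist_force"].round(1))
    A=[]
    for i in range(3):
        for c in("scene","top"):
            robot.snapshot(c)
            for n in("ring","damper_tip"):
                for d in robot.spot_point(n,c)[:3]:
                    q=np.array(d["centre"])-[PIV[0]+.001,PIV[1]+.0005,0]; r=np.hypot(*q[:2])
                    if n=="ring" and abs(r-.123)<.02 and q[2]>.2 or n!="ring" and abs(r-.21)<.02 and abs(q[2]-.066)<.03:
                        A.append((n[0]+c[0],round(float(np.arctan2(q[1],q[0])),3),round(float(q[2]),3)))
    print(A,np.median([a[1] for a in A]))
E
python3 -c "
from h import *
arm()"
```

```text
8.7 [0.4218 0.0625 0.3887] [-3.135 -0.829 -0.394] [ -3.6   3.2 -10.2]
[('rs', -0.347, 0.252), ('ds', -0.383, 0.065), ('rt', -0.39, 0.255), ('rs', -0.403, 0.254), ('ds', -0.376, 0.066), ('rt', -0.373, 0.256), ('ds', -0.388, 0.069), ('rt', -0.416, 0.255)] -0.3855
```

>>> {"name": "play_rows", "arguments": {"translation": [[0,0,0],[0,0,0],[0,0,0],[0,0,0],[0,0,0]], "twist": [[-0.24,0,0.22],[-0.24,0,0.22],[-0.24,0,0.22],[-0.24,0,0.22],[0,0,0]], "gripper": [-1,-1,-1,-1,-1]}}

```text
time: 10.1
tool_pos: [0.4218, 0.0623, 0.3892]
ee_rot: [-3.136, -0.829, -0.522]
wrist_force: [-5.8, 2.8, -9.7]
width: 0.0003
finger_force: 6.4
```

```bash
python3 -c "
from h import *
arm()"
```

```text
10.1 [0.4218 0.0623 0.3892] [-3.136 -0.829 -0.522] [-5.8  2.8 -9.7]
[('rs', -0.538, 0.257), ('ds', -0.519, 0.067), ('rt', -0.539, 0.256), ('rs', -0.493, 0.254), ('ds', -0.52, 0.069), ('rt', -0.537, 0.254), ('rs', -0.51, 0.254), ('ds', -0.517, 0.069)] -0.5195000000000001
```

>>> {"name": "play_rows", "arguments": {"translation": [[-0.08,0,0.07],[-0.08,0,0.07],[-0.08,0,0.07]], "twist": [[0,0,0],[0,0,0],[0,0,0]], "gripper": [-1,-1,-1]}}

```text
time: 11.3
tool_pos: [0.4217, 0.0623, 0.3778]
ee_rot: [-3.133, -0.832, -0.523]
wrist_force: [-9.6, 3.4, -3.5]
width: 0.0003
finger_force: 4.0
```

>>> {"name": "play_rows", "arguments": {"translation": [[-0.07,0,0.06],[-0.07,0,0.06],[-0.07,0,0.06],[0,0,0]], "twist": [[0,0,0],[0,0,0],[0,0,0],[0,0,0]], "gripper": [-1,-1,-1,-1]}}

```text
time: 11.7
tool_pos: [0.4226, 0.0619, 0.3696]
ee_rot: [-3.132, -0.84, -0.524]
wrist_force: [-0.3, 0.3, -0.1]
width: 0.0008
finger_force: 0.0
```

```bash
python3 -c "
from h import *
arm()"
```

```text
11.7 [0.4226 0.0619 0.3696] [-3.132 -0.84  -0.524] [-0.3  0.3 -0.1]
[('rs', -0.499, 0.246), ('ds', -0.508, 0.067), ('rt', -0.515, 0.246), ('ds', -0.518, 0.068), ('rt', -0.53, 0.245), ('rs', -0.509, 0.246), ('ds', -0.522, 0.066), ('rt', -0.514, 0.245)] -0.5145
```

The ring height has gone from about 0.255 back to about 0.245, so the pin has dropped. I centre the fingers in the ring and withdraw.

>>> {"name": "play_rows", "arguments": {"translation": [[-0.1,0,0.08],[0,0,-0.3],[0,0,-0.4],[0,0,-0.4],[0,0,-0.4],[0,0,-0.4],[0,0,-0.4]], "twist": [[0,0,0],[0,0,0],[0,0,0],[0,0,0],[0,0,0],[0,0,0],[0,0,0]], "gripper": [-1,-1,-1,-1,-1,-1,-1]}}

```text
time: 13.3
tool_pos: [0.3612, 0.0959, 0.4243]
ee_rot: [-3.138, -0.834, -0.522]
wrist_force: [-1.3, 0.7, 0.2]
width: 0.0003
finger_force: 0.0
```

```bash
python3 - <<'E'
from h import *
arm()
crop("scene",PIV,-.5236,"s4",ctr=(285,245),half=(66,50),k=6)
crop("top",PIV,-.5236,"t4",ctr=(340,285),half=(80,75),k=4)
E
```

```text
13.3 [0.3612 0.0959 0.4243] [-3.138 -0.834 -0.522] [-1.3  0.7  0.2]
[('rs', -0.508, 0.241), ('ds', -0.516, 0.066), ('rt', -0.527, 0.245), ('rs', -0.517, 0.244), ('ds', -0.508, 0.069), ('rt', -0.535, 0.244), ('rs', -0.515, 0.242), ('ds', -0.51, 0.066), ('rt', -0.528, 0.243)] -0.516
```

View pics/s4.png

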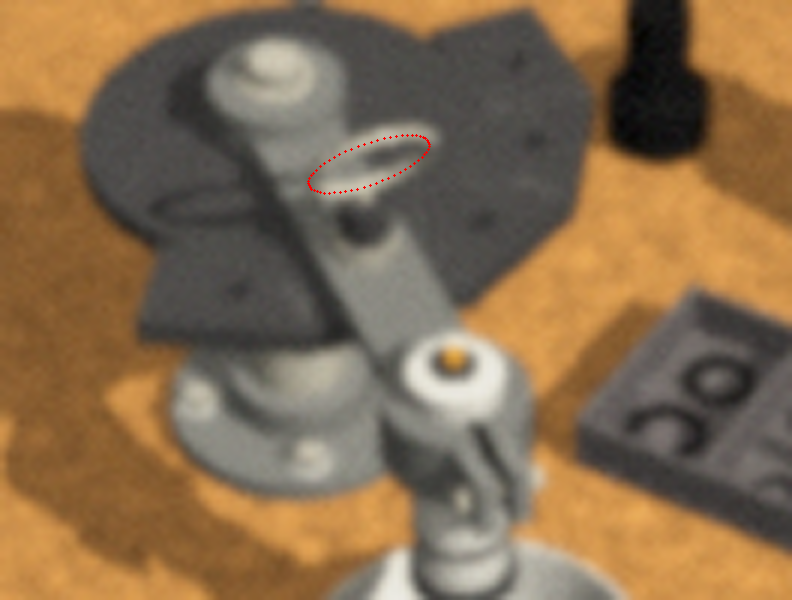

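View pics/t4.png

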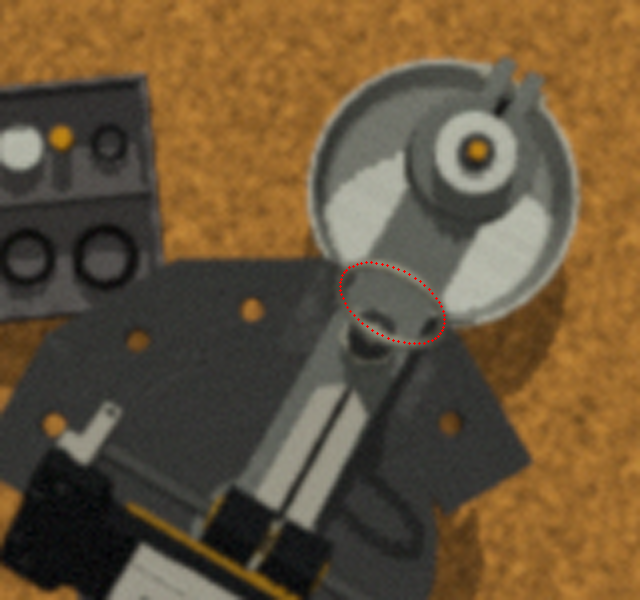

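Both crops show the damper over the big pan and the ring matching its home-height overlay at -30° (scene crop (370,165), top crop (393,303)). The fingers are clear and the pan and tray have not moved, so I hand the job in.

```bash
python3 -c "
from bench import robot
print(robot.close_job())"
```

```text
the job is handed in; nothing more can be done
None
```

The damper hangs over the 150 mm drain pan with the index pin down in the -30° hole. The ring reads back at its starting height, the gripper is clear, and the job was handed in at about 14 s of the 38 s allowed; no verdict came back.

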